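# Take the long objective off a blocked turret

## Robot

A 6-joint arm with a two-finger parallel gripper is mounted at the origin on the work surface. World frame = base frame: x ahead of the robot, y to its left, z up, the work surface at z = 0. Lengths are in m, angles in degrees, forces in N, time in s.
With the tool pointing down it reaches from about 0.3 to 0.75 m from the base axis. Payload 8.5 kg.
Tool frame: the origin (TCP) lies on the centre line of the jaws, within the pads' length; the fingertips stand 14 mm ahead of it and the grasp point (between the pads) lies 5 mm behind it; z points along the fingers, x is the direction in which the jaws open and shut, and the axes are right-handed (so a half turn about z gives the same grasp; the last joint's range is limited). The gripper opens to 85 mm and grips with 20 to 120 N. Pads are 22 mm wide; open, the fingers measure 114 mm over their backs; the gripper's body (76 mm by 85 mm) begins 54 mm behind the grasp point. The pads swing forward as they close: fully open they stand 13 mm farther back than shut.
Start: joints at [64.956, 21.807, 74.336, -0, 83.858, -12.336], TCP at [0.121, 0.537, 0.212] pointing down, gripper open.
Joint ranges: [-178.18, 178.18], [-50.72, 133.34], [12.68, 142.11], [-81.47, 261.47], [9.98, 163.14], [-165.26, 165.26]. Speed limits (degrees/s): [136.94, 136.94, 180, 180, 180, 180].

## Interface

Orientations are given as a 3x3 rotation matrix whose columns are the frame's x, y, z axes.
In Python, from rig import * gives the robot as it stands.
- The arm moves only by the shell command python3 -m crank 'ROWS' [FORCE]. ROWS is JSON, one flat list of numbers, 7 for each row, row after row: the turn, a rotation vector about the world's x, y, z in rad, then the shift along the world's x, y, z in m, then the opening in per cent of the stroke, from 0 (shut) to 100 (fully open). A call has 1 to 20 rows; each row shifts and turns the commanded pose from where the row before left it; what a row does not reach is not made up. A row lasts 1/10 s, in which the tool goes at most 50 mm and 8.59 degrees, less where a joint would pass 70% of its speed; a pose out of reach is approached as far as the arm can. A call is refused whole if a number of a shift passes 0.05 or a number of a turn 0.15, either way. A call with a gripper value outside its range is refused whole. The fingers move at their own pace and stop on an object; FORCE is the grip in N (left out, the last holds). Time passes only in rows, so rows that do not move let the fingers close. It gives the time, the measured TCP pose, the force and the opening at its end, in the units of the state.
- observe(): the state, without advancing time (a new reading comes with each control period).
- get_image(name): name is "scene" or "top" or "wrist"; returns a dict with "frame" (400x640x3 uint8, red, green, blue), "fov_y" (degrees; the focal length in pixels is half the picture's height over the tangent of half this angle, whatever the lens; pixels are square), "cx", "cy" (the principal point, pixels), "k1" (the pictures are not rectified: a ray, as slopes to the right and down, at radius r is drawn at 1 + k1 r^2 times it, then the intrinsics apply), "world_to_cam" (4x4, takes a point from world to camera coordinates). Camera axes: x right, y up, looking along -z (the intrinsics and any distortion apply to the point x, -y, -z); pixel columns grow to the right and rows downward; lengths in m; the calibration is good to about 2 mm. A picture is of the moment at which its call begins. There is no depth.
- close_job(): hands the job in, once; it reports no verdict.
The state is a dict: "time_s": time; "q": joint angles; "qvel": joint speeds; "joint_efforts": joint torques, N m; "position": TCP position; "tool_rot": TCP orientation; "ft_force": force on the tool from outside, world axes, zero at the start; "wrist_torque": the same for the moment, N m; "grip_width": finger opening in m.
Only numpy, scipy, OpenCV 4.12 (cv2) and the standard library are available. Lean on these libraries where they do the work, as an engineer would, in place of code of your own. Each camera call takes 0.05 s, during which the arm holds its last target. There are 200 camera calls.

## Task

Lift the rock slab off the front of the objective turret and lay it flat in the wooden tray. Then turn the turret until the long objective stands at the front, where the sill is, unscrew it there (anticlockwise seen from above, until you feel it stop; do not wrench it upwards before it is free) and stand it upright on the black rubber mat. Leave the emptied seat at the front and leave everything else on the bench alone.

Things in the scene. Friction and masses are not known exactly. Their poses are not given: they have to be found in the camera images.
- slab_c (a point): Centre of the loose sawn rock slab: brown, 110 mm long (its x axis), 44 mm wide between flat sawn sides (its y axis), 25 mm thick (z up), 0.2 to 0.5 kg; its ends are rough and narrower. It starts lying flat across the front of the turret, on the sill and the keeper plate, both 65 mm above the table, so its centre is at 77.5 mm. It stands in the way of the tall objectives when the turret turns.
- tray: Fixed shallow wooden tray, 200 mm (x) by 160 mm (y) outside, walls 5 mm thick and 22 mm high, floor 5 mm thick. Origin under its centre, on the table.
- stand: Fixed round grey foot of the turret, 170 mm dia, origin on the table, on the turret's vertical axis. Its -x side is the front, marked by the sill: an upright grey block 60 mm wide, 65 mm high, 77.5 to 95.5 mm in front of the axis.
- keeper (a point): Centre of the top of the thin fixed steel keeper plate on the turret's axis, about 35 mm radius, underside 60 mm and top 65 mm above the table. It overlaps the objectives' flanges everywhere but at the front, where it is cut straight 26.5 mm from the axis: only there can an objective be lifted out. Keep fingertips above 66 mm near it.
- front (a point): Point on the stand, 50 mm in front of the turret's axis, 40 mm above the table: where the long objective's seat has to be brought.
- rotor: The turret's dark disc, 146 mm dia, origin on its axis, 32 mm above the table. It turns either way about the vertical (friction about 0.06 N m, 1.2 N pushed at an objective), without clicks or limits, and stays where it is left. Turn it by an objective's barrel: push low, or hold it and turn the gripper along with the disc. Its three seats are 50 mm from the axis, 120 degrees apart.
- seat (a point): Centre of the floor of the long objective's seat, 40 mm above the table; it moves with the rotor. Clockwise seen from above, from this seat, come the seat of a short objective (stays on; barrel 27 mm dia, top 94 mm above the table) and a seat with a flat black cap (top 60 mm).
- objective_c (a point): Centre (half-way up) of the long metal objective, loose, 0.14 to 0.28 kg, 90 mm tall; starts upright in the seat, foot 40 mm, top 130 mm above the table. From its foot: a 24 mm dia shank with two lugs (34 mm across, 4 mm high), a flange 42 mm dia at 10.5 to 16.5 mm, a round barrel 26 mm dia at 16.5 to 70 mm (grip here), a tapered tip to 90 mm. Its yaw does not tell how far to turn.
- mount (a point): Centre of the top of the seat's lip, 50 mm above the table, moves with the rotor. A bayonet: the lugs sit under the lip with 2 mm of vertical play. Turned anticlockwise seen from above by 65 to 120 degrees (differs each time; more than one grasp may be needed), with little resistance, the objective meets a hard stop; there it lifts straight out, and 12 mm up the lugs are clear.
- mat_top (a point): Centre of the top of the fixed black rubber mat, 130 by 130 mm, top 4 mm above the table.
- rock_a: Bystander, leave alone: small pinkish rough rock, about 45 mm. Origin under its centre.
- rock_b: Bystander, leave alone: rough ochre rock, about 65 mm. Origin under its centre.
- oil: Bystander, leave alone: small bottle, 32 mm dia, 65 mm high. Origin under its centre.
- jar: Bystander, leave alone: glass jar, 56 mm dia, 70 mm high. Origin under its centre.
- driver: Bystander, leave alone: screwdriver, 150 mm, lying. Origin under its centre.
- loupe: Bystander, leave alone: folding hand lens, lying, 57 x 26 x 16 mm. Origin under its centre.
- dropper: Bystander, leave alone: amber dropper bottle, 28 mm dia, 75 mm high. Origin under its centre.
Things that resemble listed ones, but are neither listed nor needed, are in the scene too. Of the things that look like the part that bears slab_c, the middle-sized one is meant.

How it is judged (in metres and radians):
On the way, in this order (a step that is already met when the one before it is completed fails the run):
1. the rock slab lies flat in the tray, the long objective still seated (x of slab_c in the frame of tray between -0.09 and 0.09 m and y of slab_c in the frame of tray between -0.07 and 0.07 m and z of slab_c in the frame of tray between 0.012 and 0.023 m and angle between slab_c's own z axis and vertical below 0.15 rad and linear speed of slab below 0.02 m/s and angular speed of slab below 0.2 rad/s and z of objective_c in the frame of rotor below 0.058 m), for 0.2 s.
2. the long objective's seat is at the front (within 7 mm), at rest, the objective still seated in it (horizontal distance between seat and front below 0.007 m and linear speed of objective below 0.03 m/s and z of objective_c in the frame of rotor below 0.058 m and horizontal distance between objective_c and seat below 0.006 m), for 0.2 s.
3. the objective has been lifted out at the front (its foot 20 mm above the seat floor, the seat within 15 mm of the front) (horizontal distance between seat and front below 0.015 m and z of objective_c in the frame of rotor above 0.073 m), for 0.1 s.
At the end, for the whole second after the job is handed in: The slab lies flat inside the tray; the long objective stands upright (within 7 degrees) on its foot on the rubber mat, its axis within the mat's edges; the emptied seat is within 15 mm of the front; both things at rest and released (x of slab_c in the frame of tray between -0.09 and 0.09 m and y of slab_c in the frame of tray between -0.07 and 0.07 m and z of slab_c in the frame of tray between 0.012 and 0.023 m and angle between slab_c's own z axis and vertical below 0.15 rad and linear speed of each of slab, objective below 0.02 m/s and angular speed of each of slab, objective below 0.2 rad/s and horizontal distance between seat and front below 0.015 m and angle between objective_c's own z axis and vertical below 0.12 rad and z of objective_c in the frame of mat_top between 0.041 and 0.049 m and x of objective_c in the frame of mat_top between -0.065 and 0.065 m and y of objective_c in the frame of mat_top between -0.065 and 0.065 m); the robot touches nothing.
It fails at once if a bystander is pushed more than 40 mm (distance of any of rock_a, rock_b, oil, jar, driver, loupe, dropper from where it was at the start of the episode above 0.04 m).
It fails at once if the objective is wrenched against the turret (more than 150 N) (contact force between objective and rotor above 150 N or contact force between objective and stand above 150 N).
It also fails if it takes over 72 s, if anything falls off the work surface, if the arm or the gripper's body presses on something with over 40 N, if the wrist force passes 120 N, or if a joint passes its speed limit or range.

## Working session

There is one attempt and no reset: what is moved stays moved. The work goes in short steps, Python scripts to look and compute and a shell command to move; the robot and the scene stay as the last step left them, time stands still between calls to the robot, and variables do not carry over. Pictures are saved under pics/ and viewed, about 8 in all and at most 12, crops included, and the job is handed in when it is done.

```bash
ls; mkdir -p pics; cat > h.py <<'E'
from rig import *
import numpy as np, cv2
def ray(im,u,v):
    f=200/np.tan(np.radians(im["fov_y"])/2)
    K=np.array([[f,0,im["cx"]],[0,f,im["cy"]],[0,0,1.]])
    p=cv2.undistortPoints(np.array([[[u,v]]],float),K,np.array([im["k1"],0,0,0.]))[0,0] if False else None
    x,y=(u-im["cx"])/f,(v-im["cy"])/f
    a,b=x,y
    for _ in range(30):
        s=1+im["k1"]*(a*a+b*b); a,b=x/s,y/s
    M=np.array(im["world_to_cam"]); R=M[:3,:3]
    return -R.T@M[:3,3], R.T@np.array([a,-b,-1.])
def onz(im,u,v,z):
    o,d=ray(im,u,v); return o+d*(z-o[2])/d[2]
def proj(im,P):
    f=200/np.tan(np.radians(im["fov_y"])/2)
    M=np.array(im["world_to_cam"]); c=M[:3,:3]@np.array(P)+M[:3,3]
    a,b=c[0]/-c[2],-c[1]/-c[2]; s=1+im["k1"]*(a*a+b*b)
    return im["cx"]+f*a*s, im["cy"]+f*b*s
def save(im,name):
    cv2.imwrite("pics/"+name,cv2.cvtColor(im["frame"],cv2.COLOR_RGB2BGR))
E
sed -i '/if False else None/d;/K=np.array/d' h.py
python3 - <<'E'
from h import *
import pickle
for n in("scene","top"):
    im=get_image(n);save(im,n+"0.png");pickle.dump(im,open(n+".pkl","wb"))
    print(n,im["fov_y"],im["cx"],im["cy"],im["k1"]);print(np.round(im["world_to_cam"],3))
print(observe())
E
```

```text
pics
scene 56.05007709165078 321.97112733115154 198.71030826660044 -0.00979090444597477
[[ 0.884  0.467 -0.019 -0.442]
 [-0.305  0.608  0.733  0.107]
 [ 0.354 -0.642  0.68  -1.118]
 [ 0.     0.     0.     1.   ]]
top 56.96618101844311 320.4375234949624 203.69422165980842 -0.01568494559211528
[[ 0.028 -1.    -0.002 -0.001]
 [ 0.994  0.027  0.103 -0.512]
 [-0.103 -0.005  0.995 -0.925]
 [ 0.     0.     0.     1.   ]]
{'time_s': 0.1, 'q': array([ 6.49571563e+01,  2.18378248e+01,  7.43770830e+01,  1.02282611e-03,
        8.38568374e+01, -1.23353557e+01]), 'qvel': array([-0.01740968, -0.1214822 , -0.20336013, -0.07716183, -0.1061955 ,
        0.11046087]), 'joint_efforts': array([ 4.71832391e-03, -4.49218512e+01, -2.31655097e+01, -1.00004522e-04,
        3.71714530e-03, -2.37695559e-05]), 'position': array([0.1208651 , 0.53628607, 0.2117866 ]), 'tool_rot': array([[ 2.19975236e-01,  9.75505304e-01, -5.46126508e-04],
       [ 9.75504694e-01, -2.19975729e-01, -1.12695840e-03],
       [-1.21948847e-03, -2.84846032e-04, -9.99999216e-01]]), 'ft_force': array([-0.10661255,  0.06024724, -0.33215517]), 'wrist_torque': array([-0.03385238,  0.00091923,  0.03032424]), 'grip_width': 0.08518680984820291}
```

View pics/top0.png

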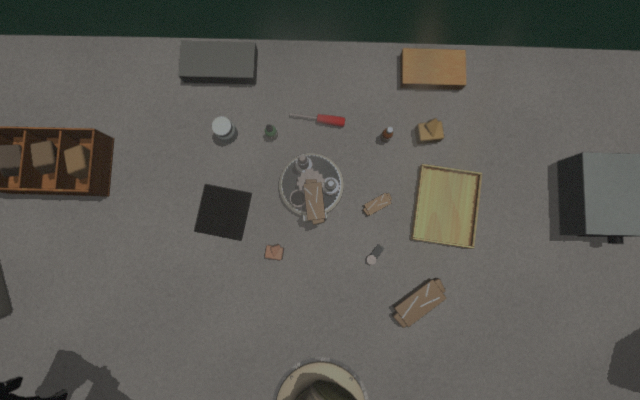

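View pics/scene0.png

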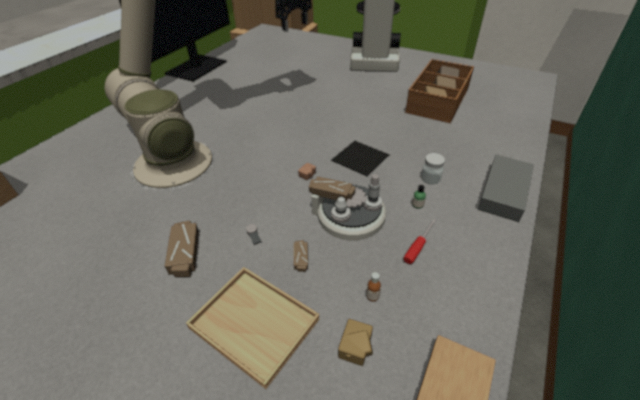

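The top view is up = +x and left = +y. The turret is at (312,185), the slab across it at (314,202), the tray at (447,207) and the mat at (223,212). The long objective looks to be at (303,161), the short one at (330,185) and the cap at (298,198).

```bash
python3 - <<'E'
from h import *
import pickle
im=pickle.load(open("top.pkl","rb"))
f=cv2.cvtColor(im["frame"],cv2.COLOR_RGB2BGR)
a=cv2.resize(f[140:235,265:360],(570,570),interpolation=cv2.INTER_CUBIC)
cv2.imwrite("pics/top_crop.png",np.clip(a*1.5,0,255).astype(np.uint8))
g=f.astype(int);hsv=cv2.cvtColor(f,cv2.COLOR_BGR2HSV)
def rect(mask,z,name,roi):
    m=np.zeros_like(mask);x0,x1,y0,y1=roi;m[y0:y1,x0:x1]=mask[y0:y1,x0:x1]
    c=max(cv2.findContours(m,0,1)[0],key=cv2.contourArea)
    r=cv2.boxPoints(cv2.minAreaRect(c));P=np.array([onz(im,u,v,z)[:2] for u,v in r])
    print(name,P.round(3).tolist(),P.mean(0).round(4), [round(float(np.linalg.norm(P[i]-P[i-1])),3) for i in (0,1)], [round(float(np.degrees(np.arctan2(*(P[i]-P[i-1])[::-1]))),1) for i in (0,1)])
dark=(f.max(2)<35).astype(np.uint8)*255
rect(dark,.004,"mat",(180,265,175,250))
yel=((g[:,:,2]-g[:,:,0])>35).astype(np.uint8)*255
rect(yel,.02,"tray",(400,490,158,255))
br=((g[:,:,2]-g[:,:,0])>18).astype(np.uint8)*255
rect(br,.09,"slab",(295,335,170,228))
for n,u,v,z in(("foot",311,185,.01),):print(n,onz(im,u,v,z))
E
```

```text
mat [[0.482, 0.294], [0.482, 0.289], [0.479, 0.288], [0.479, 0.294]] [0.4803 0.2911] [0.003, 0.005] [3.3, -88.4]
tray [[0.425, -0.225], [0.624, -0.25], [0.608, -0.409], [0.41, -0.381]] [ 0.5167 -0.3164] [0.157, 0.201] [84.4, -7.0]
slab [[0.563, 0.058], [0.569, 0.015], [0.461, 0.001], [0.455, 0.042]] [0.5121 0.029 ] [0.109, 0.043] [8.1, -82.0]
foot [0.56229662 0.03987918 0.01      ]
```

View pics/top_crop.png

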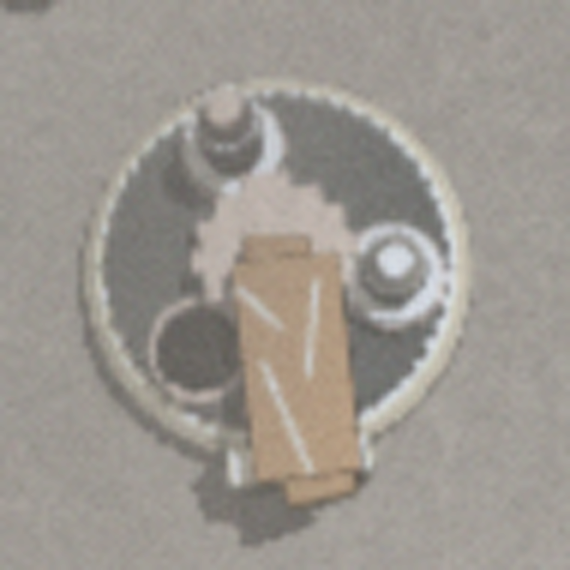

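```bash
python3 - <<'E'
from h import *
import pickle
im=pickle.load(open("top.pkl","rb"));s=pickle.load(open("scene.pkl","rb"))
for n,u,v,z in(("foot25",276,267,.025),("sillL",235,465,.065),("sillR",370,455,.065),("longtip",223,107,.13),("short",397,262,.094),("cap",197,347,.06)):
    print(n,onz(im,265+(u-2.5)/6,140+(v-2.5)/6,z).round(4))
print("mat",[onz(im,u,v,.004).round(3)[:2].tolist() for u,v in((207,185),(251,192),(242,240),(195,232))])
f=cv2.cvtColor(s["frame"],cv2.COLOR_RGB2BGR)
cv2.imwrite("pics/sc.png",np.clip(1.4*cv2.resize(f[160:250,290:410],(800,600),interpolation=cv2.INTER_CUBIC),0,255).astype(np.uint8))
o=observe();print(np.degrees(np.arctan2(o["tool_rot"][1,0],o["tool_rot"][0,0])))
E
```

```text
foot25 [0.5624 0.0406 0.025 ]
sillL [0.4734 0.0536 0.065 ]
sillR [ 0.479  -0.0018  0.065 ]
longtip [0.6081 0.0596 0.13  ]
short [ 0.5549 -0.0103  0.094 ]
cap [0.5224 0.0712 0.06  ]
mat [[0.556, 0.317], [0.54, 0.199], [0.413, 0.216], [0.43, 0.341]]
77.2924119061577
```

Estimates: axis at about (0.562, 0.040), front direction about 188°, slab centre at about (0.512, 0.029) with yaw 8°, tray at (0.517, -0.316) with yaw -7°, mat centre at about (0.485, 0.268). I'll move above the slab next.

```bash
python3 -m crank '[0,0,0.018,0.019,-0.0254,0,100, 0,0,0.018,0.019,-0.0254,0,100, 0,0,0.018,0.019,-0.0254,0,100, 0,0,0.018,0.019,-0.0254,0,100, 0,0,0.018,0.019,-0.0254,0,100, 0,0,0.018,0.019,-0.0254,0,100, 0,0,0.018,0.019,-0.0254,0,100, 0,0,0.018,0.019,-0.0254,0,100, 0,0,0.018,0.019,-0.0254,0,100, 0,0,0.018,0.019,-0.0254,0,100, 0,0,0.018,0.019,-0.0254,0,100, 0,0,0.018,0.019,-0.0254,0,100, 0,0,0.018,0.019,-0.0254,0,100, 0,0,0.018,0.019,-0.0254,0,100, 0,0,0.018,0.019,-0.0254,0,100, 0,0,0.018,0.019,-0.0254,0,100, 0,0,0.018,0.019,-0.0254,0,100, 0,0,0.018,0.019,-0.0254,0,100, 0,0,0.018,0.019,-0.0254,0,100, 0,0,0.018,0.019,-0.0254,0,100]'
python3 - <<'E'
from h import *
import pickle
im=get_image("wrist");save(im,"w1.png");pickle.dump(im,open("w1.pkl","wb"))
o=observe();R=o["tool_rot"];print(o["position"],np.degrees(np.arctan2(R[1,0],R[0,0])),R[:,2],o["ft_force"])
E
```

```text
time_s: 2.1
position: [0.5015, 0.0273, 0.212]
tool_rot: [[-0.138, 0.99, -0.001], [0.99, 0.138, 0.0], [0.0, -0.001, -1.0]]
ft_force: [-0.0, -0.3, 0.7]
grip_width: 0.0851
[0.50400466 0.02402826 0.21171172] 97.86390327359696 [ 5.54046779e-04 -1.46423631e-03 -9.99998775e-01] [ 0.8000845  -3.76945829 -1.41829999]
```

View pics/w1.png

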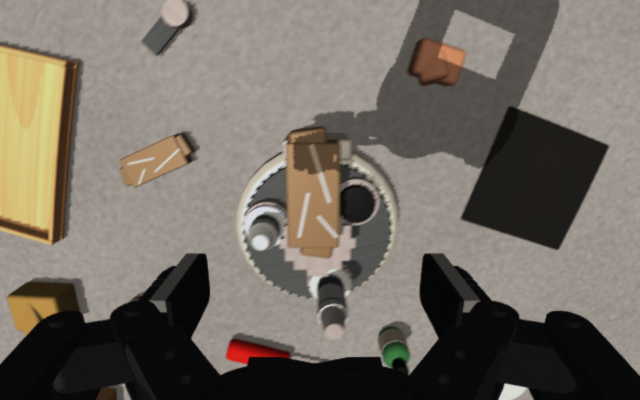

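The wrist view shows the slab at (314,193), the cap at (357,202), the short objective's top at (262,238), the long tip at (333,328) and the mat at (535,178).

```bash
python3 - <<'E'
from h import *
im=get_image("wrist")
f=cv2.cvtColor(im["frame"],cv2.COLOR_RGB2BGR);g=f.astype(int)
def rect(mask,z,name,roi):
    m=np.zeros_like(mask);x0,x1,y0,y1=roi;m[y0:y1,x0:x1]=mask[y0:y1,x0:x1]
    c=max(cv2.findContours(m,0,1)[0],key=cv2.contourArea)
    r=cv2.boxPoints(cv2.minAreaRect(c));P=np.array([onz(im,u,v,z)[:2] for u,v in r])
    print(name,r.round().tolist(),P.mean(0).round(4), [round(float(np.linalg.norm(P[i]-P[i-1])),3) for i in (0,1)], [round(float(np.degrees(np.arctan2(*(P[i]-P[i-1])[::-1]))),1) for i in (0,1)])
rect(((g[:,:,2]-g[:,:,0])>35).astype(np.uint8)*255,.09,"slab",(275,345,142,250))
rect((g.max(2)<28).astype(np.uint8)*255,.004,"mat",(455,615,100,255))
for n,u,v,z in(("long",333,329,.13),("short",262,240,.094),("cap",357,202,.06),("sillL",352,150,.065),("sillR",286,154,.065)):print(n,onz(im,u,v,z).round(4))
o=observe();print(o["position"])
E
```

```text
slab [[292.0, 142.0], [344.0, 142.0], [344.0, 249.0], [292.0, 249.0]] [0.5167 0.0291] [0.091, 0.041] [-173.2, 97.8]
mat [[488.0, 166.0], [514.0, 103.0], [525.0, 107.0], [498.0, 170.0]] [0.4487 0.2195] [0.013, 0.069] [-103.0, 170.5]
long [0.6116 0.0541 0.13  ]
short [ 0.5585 -0.0126  0.094 ]
cap [0.5243 0.0663 0.06  ]
sillL [0.4773 0.0534 0.065 ]
sillR [ 0.4885 -0.0026  0.065 ]
[0.50252363 0.02593395 0.211569  ]
```

```bash
python3 -m crank '[0,0,0,0.0005,0,-0.03,100, 0,0,0,0.0005,0,-0.03,100, 0,0,0,0,0,-0.03,100, 0,0,0,0,0,-0.025,100, 0,0,0,0,0,-0.015,100, 0,0,0,0,0,0,0, 0,0,0,0,0,0,0, 0,0,0,0,0,0,0, 0,0,0,0,0,0,0, 0,0,0,0,0,0,0, 0,0,0,0,0,0,0]' 50
python3 -m crank '[0,0,0,0,0,0.005,0, 0,0,0,0,0,0.015,0, 0,0,0,0,0,0.03,0, 0,0,0,0,0,0.03,0, 0,0,0,0,0,0.03,0, 0,0,0,0,0,0,0]'
```

```text
time_s: 3.3
position: [0.5021, 0.0285, 0.0827]
tool_rot: [[-0.138, 0.99, 0.001], [0.99, 0.138, -0.0], [-0.0, 0.001, -1.0]]
ft_force: [-0.8, 1.2, -1.0]
grip_width: -0.0001
time_s: 3.9
position: [0.5036, 0.0283, 0.1964]
tool_rot: [[-0.138, 0.99, 0.008], [0.99, 0.138, -0.001], [-0.002, 0.007, -1.0]]
ft_force: [-0.1, 0.7, 0.2]
grip_width: -0.0
```

```bash
python3 - <<'E'
from h import *
im=get_image("wrist");s=get_image("scene")
f=np.vstack([im["frame"][100:400,100:500],cv2.resize(s["frame"][130:250,260:420],(400,300))])
save({"frame":f},"m1.png");print(observe()["position"],observe()["grip_width"])
E
```

```text
[0.50192199 0.02850882 0.19268123] 0.00015513822732145913
```

View pics/m1.png

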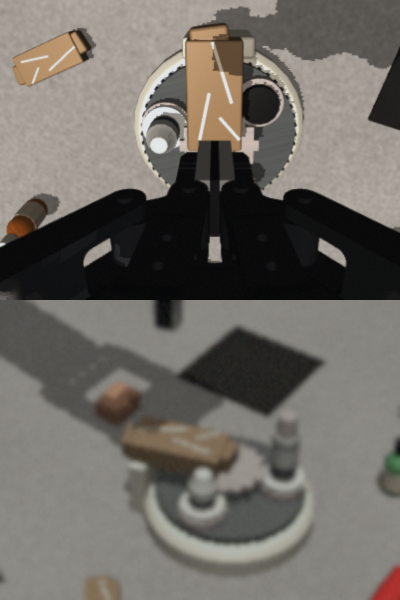

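```bash
python3 - <<'E'
from h import *
im=get_image("wrist");t=get_image("top");s=get_image("scene");o=observe();p=o["position"];R=o["tool_rot"]
for n,i in(("wrist",im),("top",t),("scene",s)):
    print(n,"tip",np.round(proj(i,p+.014*R[:,2]),1),"tcp",np.round(proj(i,p),1),"slabtop",np.round(proj(i,[.512,.029,.09]),1))
M=np.array(im["world_to_cam"]);print("cam",-M[:3,:3].T@M[:3,3],M[2,:3])
f=np.hstack([cv2.resize(im["frame"][120:320,210:410],(400,400)),cv2.resize(t["frame"][140:240,262:362],(400,400),interpolation=cv2.INTER_CUBIC)])
save({"frame":f},"m2.png")
E
```

```text
wrist tip [313.7 228.5] tcp [313.6 238.8] slabtop [312.6 200.5]
top tip [313.2 201. ] tcp [313.1 200.3] slabtop [314.  200.7]
scene tip [327.  153.5] tcp [326.9 148.3] slabtop [331.4 184.4]
cam [0.43389012 0.01972999 0.35529717] [-0.27069786 -0.03657194  0.96196942]
```

View pics/m2.png

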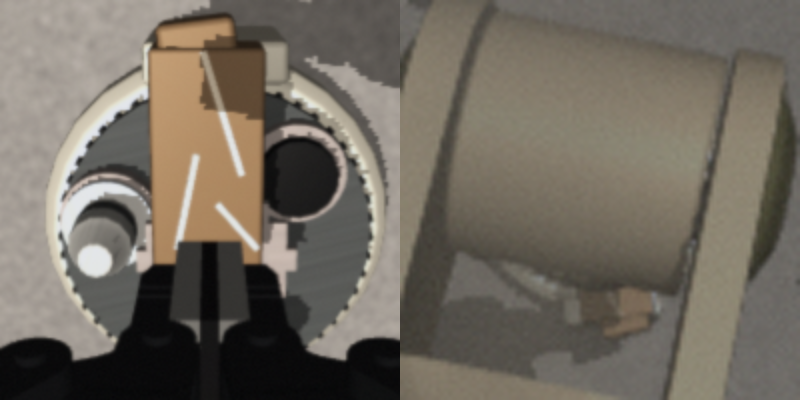

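```bash
python3 - <<'E'
from h import *
im=get_image("wrist");o=observe();p=o["position"];R=o["tool_rot"]
for e in(-.011,0,.011):
  for a in(.014,.005,0,-.005,-.01,-.015,-.02):
    print(e,a,np.round(proj(im,p+a*R[:,2]+e*R[:,1]),1))
E
```

```text
-0.011 0.014 [313.3 210.5]
-0.011 0.005 [313.3 216.2]
-0.011 0 [313.3 219.6]
-0.011 -0.005 [313.2 223.2]
-0.011 -0.01 [313.2 227. ]
-0.011 -0.015 [313.2 231. ]
-0.011 -0.02 [313.1 235.3]
0 0.014 [313.4 230.5]
0 0.005 [313.4 237. ]
0 0 [313.3 240.9]
0 -0.005 [313.3 245. ]
0 -0.01 [313.3 249.4]
0 -0.015 [313.2 254. ]
0 -0.02 [313.2 258.9]
0.011 0.014 [313.5 249.8]
0.011 0.005 [313.4 257.1]
0.011 0 [313.4 261.4]
0.011 -0.005 [313.4 266. ]
0.011 -0.01 [313.3 270.9]
0.011 -0.015 [313.3 276. ]
0.011 -0.02 [313.3 281.4]
```

The jaws shut fully over the slab without touching it. Both views also put the fingertips well behind where I expected them. I'll touch the slab top gently with closed fingers to measure the real tip height.

```bash
python3 -m crank '[0,0,0,0,0,-0.04,0, 0,0,0,0,0,-0.04,0, 0,0,0,0,0,-0.024,0, 0,0,0,0,0,-0.004,0, 0,0,0,0,0,0,0, 0,0,0,0,0,0,0]'
python3 -c "
from h import *
for n in ('scene',):
    s=get_image(n);o=observe();print(o['position'],proj(s,o['position']))
    w=get_image('wrist')
f=np.hstack([cv2.resize(s['frame'][120:220,280:380],(400,400),interpolation=cv2.INTER_CUBIC),cv2.resize(w['frame'][120:320,210:410],(400,400))])
save({'frame':f},'m3.png')"
```

```text
time_s: 4.8
position: [0.5027, 0.0284, 0.0855]
tool_rot: [[-0.138, 0.99, 0.002], [0.99, 0.138, -0.0], [-0.001, 0.002, -1.0]]
ft_force: [-0.5, -0.0, 0.3]
grip_width: -0.0002
[0.50275405 0.02840245 0.08560774] (np.float64(327.81907081915796), np.float64(184.81680620216878))
```

View pics/m3.png

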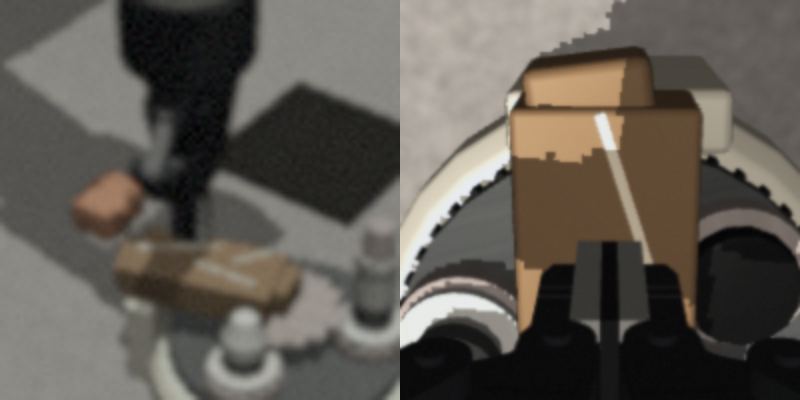

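```bash
for i in 1; do python3 -m crank '[0,0,0,0,0,-0.003,0, 0,0,0,0,0,-0.002,0, 0,0,0,0,0,0,0]'; done
python3 -m crank '[0,0,0,0,0,-0.002,0, 0,0,0,0,0,0,0]'; python3 -m crank '[0,0,0,0,0,-0.002,0, 0,0,0,0,0,0,0]'
```

```text
time_s: 5.2
position: [0.5018, 0.0285, 0.0792]
tool_rot: [[-0.138, 0.99, -0.0], [0.99, 0.138, 0.0], [0.0, -0.0, -1.0]]
ft_force: [-1.1, -0.5, 0.1]
grip_width: -0.0
time_s: 5.4
position: [0.5019, 0.0285, 0.0771]
tool_rot: [[-0.138, 0.99, -0.0], [0.99, 0.138, 0.0], [0.0, -0.0, -1.0]]
ft_force: [-0.2, 0.4, -0.3]
grip_width: 0.0003
time_s: 5.6
position: [0.5019, 0.0285, 0.0751]
tool_rot: [[-0.138, 0.99, -0.0], [0.99, 0.138, 0.0], [0.0, -0.0, -1.0]]
ft_force: [-0.0, -0.7, 0.5]
grip_width: -0.0003
```

```bash
python3 -m crank '[0,0,0,0,0,-0.002,0, 0,0,0,0,0,0,0]'|sed -n '2p;4p'; python3 -m crank '[0,0,0,0,0,-0.002,0, 0,0,0,0,0,0,0]'|sed -n '2p;4p'
```

```text
position: [0.5019, 0.0285, 0.0731]
ft_force: [0.2, 0.6, -0.4]
position: [0.502, 0.0285, 0.0712]
ft_force: [0.4, 0.5, -0.1]
```

```bash
python3 -c "
from h import *
s=get_image('scene');o=observe()
p=o['position'];print(p)
for dz in(0,.005,.01,.015,.02,.025):print(dz,np.round(proj(s,p+[0,0,dz]),1))
f=s['frame']
# dark finger profile along columns near tip
u=int(proj(s,p)[0])
for v in range(160,192): print(v,[int(f[v,c].sum()) for c in range(u-6,u+7,2)])
"
```

```text
[0.50194071 0.02850633 0.07123204]
0 [327.6 189.2]
0.005 [327.6 187.6]
0.01 [327.6 186.1]
0.015 [327.5 184.5]
0.02 [327.5 182.9]
0.025 [327.5 181.3]
160 [264, 128, 30, 49, 59, 28, 31]
161 [243, 108, 23, 52, 35, 71, 13]
162 [236, 73, 32, 41, 41, 54, 46]
163 [227, 75, 20, 44, 50, 41, 104]
164 [203, 116, 78, 58, 73, 57, 175]
165 [185, 164, 134, 50, 68, 38, 197]
166 [179, 180, 163, 50, 55, 48, 199]
167 [172, 148, 133, 53, 37, 45, 186]
168 [142, 114, 82, 37, 53, 53, 163]
169 [111, 96, 55, 67, 47, 57, 161]
170 [92, 70, 56, 43, 33, 92, 190]
171 [75, 48, 39, 59, 62, 115, 216]
172 [25, 37, 55, 65, 48, 119, 227]
173 [49, 53, 42, 50, 73, 122, 228]
174 [66, 41, 28, 48, 104, 143, 228]
175 [117, 54, 17, 74, 130, 166, 229]
176 [172, 80, 37, 59, 149, 174, 223]
177 [183, 90, 54, 47, 147, 177, 237]
178 [193, 90, 54, 56, 163, 188, 227]
179 [184, 111, 44, 52, 156, 196, 215]
180 [204, 112, 37, 64, 157, 199, 248]
181 [231, 100, 65, 60, 173, 211, 317]
182 [217, 108, 58, 54, 175, 240, 329]
183 [194, 122, 65, 54, 188, 258, 319]
184 [189, 159, 134, 119, 210, 293, 327]
185 [199, 190, 175, 167, 271, 352, 351]
186 [196, 196, 193, 210, 322, 387, 405]
187 [194, 190, 201, 221, 323, 376, 418]
188 [185, 195, 198, 231, 327, 346, 382]
189 [163, 178, 185, 263, 321, 316, 333]
190 [134, 149, 164, 248, 308, 323, 327]
191 [123, 128, 147, 208, 251, 282, 304]
```

```bash
for i in 1; do python3 -m crank '[0,0,0,0,0,-0.002,0, 0,0,0,0,0,0,0]'|sed -n '2p;4p'; done;  python3 -m crank '[0,0,0,0,0,-0.002,0, 0,0,0,0,0,0,0]'|sed -n '2p;4p'
```

```text
position: [0.5021, 0.0285, 0.071]
ft_force: [-5.7, -0.2, 18.2]
position: [0.5022, 0.0285, 0.0709]
ft_force: [-12.8, 1.2, 38.7]
```

Contact came at TCP z = 0.071 on the 90 mm slab top. The shut tips are therefore about 19 mm behind the reported TCP, not 14 mm ahead. I'll use that offset from here on.

```bash
python3 -m crank '[0,0,0,0,0,0.02,100, 0,0,0,0,0,0.01,100, 0,0,0,0,0,0,100, 0,0,0,0,0,0,100, 0,0,0,0,0,0,100, 0,0,0,0,0,-0.02,100, 0,0,0,0,0,-0.02,100, 0,0,0,0,0,-0.012,100, 0,0,0,0,0,0,100, 0,0,0,0,0,0,0, 0,0,0,0,0,0,0, 0,0,0,0,0,0,0, 0,0,0,0,0,0,0, 0,0,0,0,0,0,0]' 50
```

```text
time_s: 7.85
position: [0.5024, 0.0284, 0.0462]
tool_rot: [[-0.138, 0.99, 0.002], [0.99, 0.138, -0.0], [-0.001, 0.002, -1.0]]
ft_force: [-1.2, -0.0, 5.7]
grip_width: 0.0432
```

```bash
python3 -m crank '[0,0,0,0,0,0.01,0, 0,0,0,0,0,0.03,0, 0,0,0,0,0,0.03,0, 0,0,0,0,0,0.03,0, 0,0,-0.026,0,-0.015,0,0, 0,0,-0.026,0.0005,-0.035,0,0, 0,0,-0.026,0.0005,-0.035,0,0, 0,0,-0.026,0.0005,-0.035,0,0, 0,0,-0.026,0.0005,-0.035,0,0, 0,0,-0.026,0.0005,-0.035,0,0, 0,0,-0.026,0.0005,-0.035,0,0, 0,0,-0.026,0.0005,-0.035,0,0, 0,0,-0.026,0.0005,-0.035,0,0, 0,0,-0.028,0.0005,-0.035,0,0, 0,0,0,0.0005,-0.0135,0,0, 0,0,0,0,0,0,0, 0,0,0,0,0,0,0]'
python3 -c "
from h import *
w=get_image('wrist');save(w,'w4.png')"
```

```text
time_s: 9.55
position: [0.5068, -0.3141, 0.1453]
tool_rot: [[0.123, 0.992, -0.001], [0.992, -0.123, 0.001], [0.001, -0.001, -1.0]]
ft_force: [-0.2, 0.5, -2.2]
grip_width: 0.0429
```

View pics/w4.png

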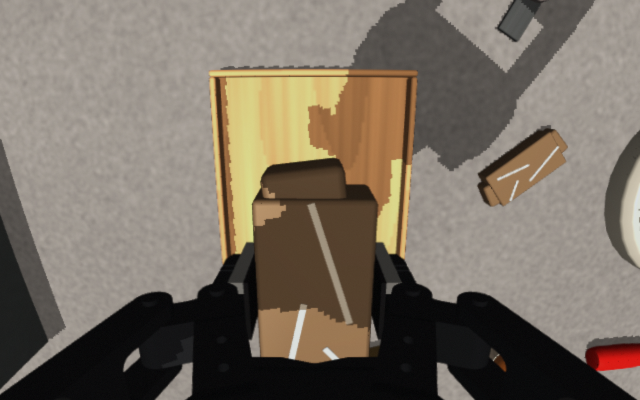

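The slab is held at (316,270) and lined up over the tray, whose near wall is at row 73 and whose sides are at columns 215 and 410. I'll lower it.

```bash
python3 -m crank '[0,0,0,0,0,-0.03,0, 0,0,0,0,0,-0.04,0, 0,0,0,0,0,-0.04,0, 0,0,0,0,0,-0.03,0, 0,0,0,0,0,-0.01,0, 0,0,0,0,0,-0.005,0, 0,0,0,0,0,0,0]'
python3 -m crank '[0,0,0,0,0,-0.002,0, 0,0,0,0,0,-0.001,0, 0,0,0,0,0,0,0]'
```

```text
time_s: 10.3
position: [0.5076, -0.3149, -0.0088]
tool_rot: [[0.123, 0.992, 0.001], [0.992, -0.123, -0.001], [-0.001, 0.001, -1.0]]
ft_force: [-0.1, 0.3, -2.1]
grip_width: 0.0429
time_s: 10.6
position: [0.5072, -0.3152, -0.012]
tool_rot: [[0.123, 0.992, 0.001], [0.992, -0.123, -0.001], [-0.001, 0.001, -1.0]]
ft_force: [-0.9, 0.4, -2.1]
grip_width: 0.043
```

```bash
python3 -m crank '[0,0,0,0,0,-0.002,0, 0,0,0,0,0,0,0, 0,0,0,0,0,0,100, 0,0,0,0,0,0,100, 0,0,0,0,0,0,100, 0,0,0,0,0,0,100, 0,0,0,0,0,0.04,100, 0,0,0,0,0,0.045,100, 0,0,0,0,0,0.045,100, 0,0,0,0,0,0.045,100]'
python3 -m crank '[0,0,0.05,0.0103,0.0372,0,100, 0,0,0.05,0.0103,0.0372,0,100, 0,0,0.05,0.0103,0.0372,0,100, 0,0,0.05,0.0103,0.0372,0,100, 0,0,0.05,0.0103,0.0372,0,100, 0,0,0.05,0.0103,0.0372,0,100, 0,0,0.05,0.0103,0.0372,0,100, 0,0,0.05,0.0103,0.0372,0,100, 0,0,0.05,0.0103,0.0372,0,100, 0,0,0.05,0.0103,0.0372,0,100, 0,0,0,0,0,0,100, 0,0,0,0,0,0,100]'
python3 -c "
from h import *
import pickle
w=get_image('wrist');t=get_image('top');pickle.dump((w,t),open('a.pkl','wb'))
o=observe();R=o['tool_rot'];print(o['position'],np.degrees(np.arctan2(R[1,0],R[0,0])))
f=np.hstack([w['frame'][60:400,200:440],cv2.resize(t['frame'][150:235,400:490],(360,340))])
save({'frame':f},'w5.png')"
```

```text
time_s: 11.6
position: [0.5067, -0.3148, 0.1622]
tool_rot: [[0.123, 0.992, -0.0], [0.992, -0.123, 0.0], [0.0, -0.0, -1.0]]
ft_force: [0.4, -1.2, 0.3]
grip_width: 0.0853
time_s: 12.8
position: [0.6099, 0.0575, 0.1601]
tool_rot: [[-0.368, 0.93, -0.0], [0.93, 0.368, -0.0], [-0.0, -0.001, -1.0]]
ft_force: [-0.3, 0.7, 0.1]
grip_width: 0.0852
[0.60982507 0.05610619 0.16023881] 111.48496628213266
```

View pics/w5.png

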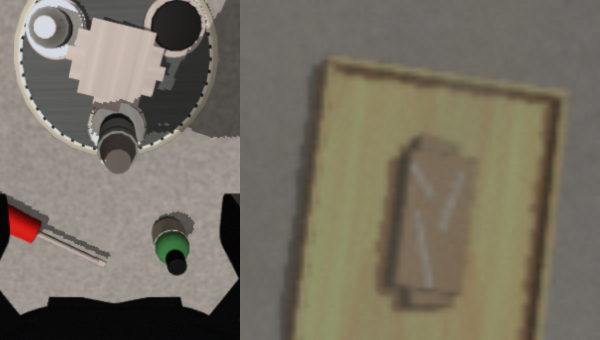

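The slab lies flat in the tray (right panel). In the wrist view the long tip is at (318,220), the short top at (243,86), the cap at (375,85) and the oil bottle's cap at (376,322).

```bash
python3 -c "
from h import *
import pickle
w,t=pickle.load(open('a.pkl','rb'))
for n,u,v,z in(('long',318,221,.13),('barreltop',317,206,.11),('short',243,86,.094),('cap',375,85,.06),('oil',376,322,.065)):print(n,onz(w,u,v,z).round(4))
L,S,C=[onz(w,u,v,z)[:2] for u,v,z in((318,221,.13),(243,86,.094),(375,85,.06))]
A=(L+S+C)/3;print('A',A,[ (np.linalg.norm(X-A).round(4),np.degrees(np.arctan2(*(X-A)[::-1])).round(1)) for X in(L,S,C)])
"
```

```text
long [0.6096 0.06   0.13  ]
barreltop [0.6073 0.0586 0.11  ]
short [ 0.5569 -0.0101  0.094 ]
cap [0.5239 0.0698 0.06  ]
oil [0.6966 0.1475 0.065 ]
A [0.56347626 0.03989306] [(np.float64(0.0503), np.float64(23.5)), (np.float64(0.0504), np.float64(-97.4)), (np.float64(0.0496), np.float64(143.0))]
```

```bash
python3 -m crank '[0,0,0.03,-0.001,0.0023,-0.03,100, 0,0,0,0,0,-0.03,100, 0,0,0,0,0,-0.025,100, 0,0,0,0,0,-0.02,100, 0,0,0,0,0,-0.005,100, 0,0,0,0,0,0,0, 0,0,0,0,0,0,0, 0,0,0,0,0,0,0, 0,0,0,0,0,0,0, 0,0,0,0,0,0,0, 0,0,0,0,0,0,0]' 25
python3 -c "
import numpy as np
th=np.radians(23.3-8*np.arange(25));P=.05*np.c_[np.cos(th),np.sin(th)]
for i,d in enumerate(np.diff(P,axis=0)):print(i+1,np.round(d,4).tolist())"
```

```text
time_s: 14.0
position: [0.6094, 0.0593, 0.0512]
tool_rot: [[-0.395, 0.919, 0.002], [0.919, 0.395, -0.0], [-0.001, 0.001, -1.0]]
ft_force: [-1.0, -0.4, 5.8]
grip_width: 0.0254
1 [0.0023, -0.0066]
2 [0.0014, -0.0068]
3 [0.0004, -0.007]
4 [-0.0006, -0.007]
5 [-0.0015, -0.0068]
6 [-0.0025, -0.0065]
7 [-0.0033, -0.0061]
8 [-0.0042, -0.0056]
9 [-0.0049, -0.005]
10 [-0.0055, -0.0042]
11 [-0.0061, -0.0034]
12 [-0.0065, -0.0025]
13 [-0.0068, -0.0016]
14 [-0.0069, -0.0006]
15 [-0.007, 0.0003]
16 [-0.0069, 0.0013]
17 [-0.0066, 0.0022]
18 [-0.0062, 0.0031]
19 [-0.0057, 0.004]
20 [-0.0051, 0.0047]
21 [-0.0044, 0.0054]
22 [-0.0036, 0.006]
23 [-0.0028, 0.0064]
24 [-0.0018, 0.0067]
```

Barrel gripped (25.4 mm, about 26 mm expected). I'll turn clockwise, starting with six rows as a test.

```bash
python3 -m crank '[0,0,-0.1396,0.0023,-0.0066,0,0, 0,0,-0.1396,0.0014,-0.0068,0,0, 0,0,-0.1396,0.0004,-0.007,0,0, 0,0,-0.1396,-0.0006,-0.007,0,0, 0,0,-0.1396,-0.0015,-0.0068,0,0, 0,0,-0.1396,-0.0025,-0.0065,0,0, 0,0,0,0,0,0,0]'
```

```text
time_s: 14.7
position: [0.6084, 0.0182, 0.0512]
tool_rot: [[0.422, 0.906, 0.001], [0.906, -0.422, -0.0], [0.0, 0.001, -1.0]]
ft_force: [-1.9, 0.5, 5.9]
grip_width: 0.0254
```

```bash
python3 -m crank '[0,0,-0.1396,-0.0033,-0.0061,0,0, 0,0,-0.1396,-0.0042,-0.0056,0,0, 0,0,-0.1396,-0.0049,-0.005,0,0, 0,0,-0.1396,-0.0055,-0.0042,0,0, 0,0,-0.1396,-0.0061,-0.0034,0,0, 0,0,-0.1396,-0.0065,-0.0025,0,0, 0,0,-0.1396,-0.0068,-0.0016,0,0, 0,0,-0.1396,-0.0069,-0.0006,0,0, 0,0,-0.1396,-0.007,0.0003,0,0, 0,0,-0.1396,-0.0069,0.0013,0,0, 0,0,-0.1396,-0.0066,0.0022,0,0, 0,0,-0.1396,-0.0062,0.0031,0,0, 0,0,-0.1396,-0.0057,0.004,0,0, 0,0,-0.1396,-0.0051,0.0047,0,0, 0,0,0,0,0,0,0]'
python3 -c "
from h import *
import pickle
w=get_image('wrist');t=get_image('top');pickle.dump((w,t),open('b.pkl','wb'))
o=observe();R=o['tool_rot'];print(o['position'],np.degrees(np.arctan2(R[1,0],R[0,0])),o['q'][5])
f=np.hstack([cv2.resize(w['frame'],(480,300)),cv2.resize(t['frame'][150:225,275:350],(300,300),interpolation=cv2.INTER_CUBIC)])
save({'frame':f},'w6.png')"
```

```text
time_s: 16.2
position: [0.5265, 0.0053, 0.0512]
tool_rot: [[0.683, -0.73, 0.001], [-0.73, -0.683, -0.001], [0.001, -0.0, -1.0]]
ft_force: [-3.1, -1.0, 7.7]
grip_width: 0.0252
[0.5267209  0.00508707 0.05118796] -46.68377760379806 34.383843350166224
```

View pics/w6.png

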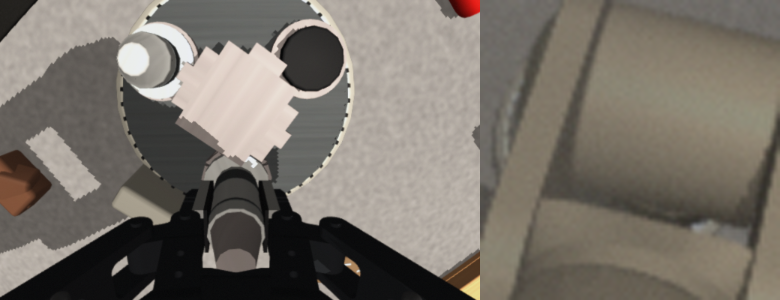

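```bash
python3 -c "
from h import *
import pickle
w,t=pickle.load(open('b.pkl','rb'))
P=[onz(w,u/.75,v/.75,.065) for u,v in((177,119),(240,161),(143,171),(112,194))]
print(np.round(P,4)); d=P[1]-P[0];print('cut dir',np.degrees(np.arctan2(d[1],d[0])));d=P[3]-P[2];print('sill side dir',np.degrees(np.arctan2(d[1],d[0])))
A=np.array([.563,.04]);n=lambda a:np.array([np.cos(a),np.sin(a)])
for a in(186,188,190):print(a,[round(float((p[:2]-A)@n(np.radians(a))),4) for p in P])
c=[onz(w,u/.75,v/.75,z)[:2] for u,v,z in((131,58,.094),(311,58,.06))]
print(c,[np.degrees(np.arctan2(*(x-A)[::-1])) for x in c])
"
```

```text
[[0.5362 0.0596 0.065 ]
 [0.5422 0.0169 0.065 ]
 [0.4983 0.0547 0.065 ]
 [0.4728 0.0597 0.065 ]]
cut dir -82.00461967091684
sill side dir 168.84443490078374
186 [0.0246, 0.0231, 0.0628, 0.0876]
188 [0.0238, 0.0238, 0.062, 0.0866]
190 [0.023, 0.0245, 0.0611, 0.0854]
[array([0.55102343, 0.09025476]), array([0.6110256 , 0.02795574])] [np.float64(103.40452786579614), np.float64(-14.078752110911598)]
```

```bash
python3 -m crank '[0,0,-0.1396,-0.0044,0.0054,0,0, 0,0,-0.1396,-0.0036,0.006,0,0, 0,0,-0.1396,-0.0028,0.0064,0,0, 0,0,-0.1396,-0.0018,0.0067,0,0, 0,0,-0.059,-0.0004,0.0029,0,0, 0,0,0,0,0,0,0, 0,0,0,0,0,0,0, 0,0,0,0,0,0,0, 0,0,0,0,0,0,0]'
python3 -c "
from h import *
o=observe();R=o['tool_rot'];p=o['position'];print(p,np.degrees(np.arctan2(R[1,0],R[0,0])),o['q'][5],o['wrist_torque'],np.linalg.norm(p[:2]-[.563-.0495,.04-.007]))"
```

```text
time_s: 17.2
position: [0.5137, 0.0327, 0.0512]
tool_rot: [[0.138, -0.99, 0.0], [-0.99, -0.138, -0.0], [0.0, -0.0, -1.0]]
ft_force: [-3.4, 0.8, 9.1]
grip_width: 0.0257
[0.51372686 0.03270203 0.05117867] -82.06108886764024 72.50847340691273 [ 0.14937375  0.62806631 -0.0183487 ] 0.00037449775587287997
```

```bash
python3 -m crank '[0,0,0,0,0,0.001,0, 0,0,0.1,0,0,0,0, 0,0,0.14,0,0,0,0, 0,0,0.14,0,0,0,0, 0,0,0.14,0,0,0,0, 0,0,0.14,0,0,0,0, 0,0,0.14,0,0,0,0, 0,0,0.1,0,0,0,0]'
python3 -c "
from h import *
o=observe();R=o['tool_rot'];print(np.degrees(np.arctan2(R[1,0],R[0,0])),o['wrist_torque'])"
```

```text
time_s: 18.0
position: [0.5137, 0.0327, 0.0512]
tool_rot: [[0.864, -0.503, -0.0], [-0.503, -0.864, 0.0], [-0.0, -0.0, -1.0]]
ft_force: [-0.6, 0.8, -0.1]
grip_width: 0.0256
-30.20085391235003 [0.06684035 0.07366766 0.02608765]
```

```bash
for i in 1; do python3 -m crank '[0,0,0.07,0,0,0,0, 0,0,0.07,0,0,0,0]'; done
python3 -c "
from h import *
o=observe();R=o['tool_rot'];print(np.degrees(np.arctan2(R[1,0],R[0,0])),o['wrist_torque'])"
```

```text
time_s: 18.2
position: [0.5137, 0.0327, 0.0513]
tool_rot: [[0.925, -0.38, -0.0], [-0.38, -0.925, 0.0], [-0.0, 0.0, -1.0]]
ft_force: [-0.3, 0.4, -0.1]
grip_width: 0.0252
-22.311558716630273 [ 0.10692838  0.08766491 -0.046196  ]
```

```bash
cat > t.py <<'E'
from h import *
o=observe();R=o['tool_rot'];print(np.degrees(np.arctan2(R[1,0],R[0,0])),o['wrist_torque'],o['ft_force'])
E
python3 -m crank '[0,0,0.07,0,0,0,0, 0,0,0.07,0,0,0,0, 0,0,0.07,0,0,0,0]'>/dev/null; python3 t.py
python3 -m crank '[0,0,0.07,0,0,0,0, 0,0,0.07,0,0,0,0, 0,0,0.07,0,0,0,0]'>/dev/null; python3 t.py
```

```text
-10.280657833983813 [-0.41631998 -0.09553434 -0.05149572] [ 1.0743371  -2.09253359 -1.34661998]
1.7161205709080887 [-1.14901702 -0.25724581 -0.34391885] [ 0.78925347 -6.60955768  0.87189742]
```

```bash
python3 -m crank '[0,0,0.07,0,0,0,0, 0,0,0.07,0,0,0,0]'>/dev/null; python3 t.py
python3 -m crank '[0,0,0.07,0,0,0,0, 0,0,0.07,0,0,0,0]'>/dev/null; python3 t.py
```

```text
9.730231545676281 [-0.98192526 -0.09119553 -0.36788962] [ 0.15790496 -5.12246923  0.92330216]
17.754447891019478 [-1.10433825  0.26918908 -0.37435645] [-1.12110782 -7.65859069  2.51387397]
```

Torque rose after about 73° and levelled off at -0.37 N m, with the grip slipping: that is the stop. I'll lift gently and watch fz.

```bash
python3 -m crank '[0,0,0,0,0,0.002,0, 0,0,0,0,0,0.002,0, 0,0,0,0,0,0,0]'; python3 t.py
python3 -m crank '[0,0,0,0,0,0.002,0, 0,0,0,0,0,0,0]'; python3 t.py
```

```text
time_s: 19.5
position: [0.5139, 0.0318, 0.055]
tool_rot: [[0.953, 0.303, -0.0], [0.303, -0.953, -0.001], [-0.001, 0.001, -1.0]]
ft_force: [-0.1, -4.9, -1.7]
grip_width: 0.0257
17.610560552386836 [-0.93477319 -0.06765036 -0.13274571] [-0.09029658 -4.91227728 -1.69754424]
time_s: 19.7
position: [0.5137, 0.0328, 0.0574]
tool_rot: [[0.953, 0.303, -0.0], [0.303, -0.953, 0.0], [-0.0, -0.001, -1.0]]
ft_force: [-0.3, -0.7, -2.2]
grip_width: 0.0251
17.62296179275928 [-0.15119338  0.00361614 -0.03742074] [-0.32823834 -0.66362989 -2.18618121]
```

```bash
python3 -m crank '[0,0,0,0,0,0.005,0, 0,0,0,0,0,0.01,0, 0,0,0,0,0,0.015,0, 0,0,0,0,0,0,0, 0,0,0,0,0,0,0, 0,0,0,0,0,0.03,0, 0,0,0,0,0,0.03,0, 0,0,0,0,0,0,0]'
python3 -m crank '[0,0,0,-0.001,0.01,0,0, 0,0,0,-0.003,0.025,0,0, 0,0,0,-0.004,0.035,0,0, 0,0,0,-0.004,0.035,0,0, 0,0,0,-0.004,0.035,0,0, 0,0,0,-0.004,0.035,0,0, 0,0,0,-0.004,0.03,0,0, 0,0,0,-0.003,0.02,0,0, 0,0,0,-0.001,0.01,0,0, 0,0,0,0,0,0,0, 0,0,0,0,0,0,0]'
python3 -c "
from h import *
w=get_image('wrist');t=get_image('top')
f=np.hstack([cv2.resize(w['frame'],(480,300)),cv2.resize(t['frame'][140:240,185:345],(320,200),interpolation=cv2.INTER_CUBIC)[:,:320] if 0 else cv2.resize(t['frame'][150:250,190:290],(300,300),interpolation=cv2.INTER_CUBIC)])
save({'frame':f},'w7.png')
for u,v in((0,0),):pass
p=observe()['position'];print([np.round(proj(w,[x,y,.004]),0) for x,y in((.556,.317),(.54,.199),(.413,.216),(.43,.341),(p[0],p[1]))])"
```

```text
time_s: 20.5
position: [0.5153, 0.0325, 0.1502]
tool_rot: [[0.953, 0.303, 0.006], [0.303, -0.953, -0.001], [0.005, 0.003, -1.0]]
ft_force: [0.9, -1.0, -2.4]
grip_width: 0.0252
time_s: 21.6
position: [0.4856, 0.2671, 0.1466]
tool_rot: [[0.953, 0.303, -0.001], [0.303, -0.953, -0.001], [-0.001, 0.0, -1.0]]
ft_force: [0.5, 1.2, -1.0]
grip_width: 0.0254
[array([410., 147.]), array([348., 263.]), array([219., 207.]), array([276.,  73.]), array([314., 178.])]
```

View pics/w7.png

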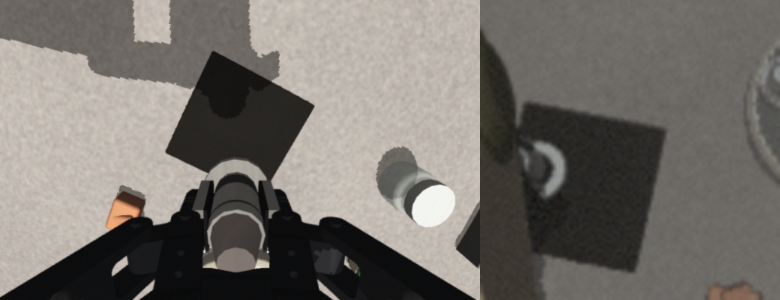

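The mat corners, at (313,104) and (212,52) in the scaled view, match the prediction. The objective is over the mat centre, so I'll lower it.

```bash
python3 -m crank '[0,0,0,0,0,-0.03,0, 0,0,0,0,0,-0.04,0, 0,0,0,0,0,-0.035,0, 0,0,0,0,0,-0.018,0, 0,0,0,0,0,-0.005,0, 0,0,0,0,0,0,0, 0,0,0,0,0,0,0]' | sed -n '2p;4p'
python3 -m crank '[0,0,0,0,0,-0.002,0, 0,0,0,0,0,-0.001,0, 0,0,0,0,0,0,0]'| sed -n '2p;4p'
```

```text
position: [0.4866, 0.2675, 0.0205]
ft_force: [-0.1, -0.1, -1.1]
position: [0.4859, 0.2677, 0.0166]
ft_force: [-0.0, -0.1, -1.5]
```

```bash
python3 -m crank '[0,0,0,0,0,-0.001,0, 0,0,0,0,0,0,0]'| sed -n '2p;4p'; python3 t.py
```

```text
position: [0.486, 0.2677, 0.0157]
ft_force: [-0.3, -0.1, 1.8]
17.62776192307928 [0.0055973  0.10061445 0.02557603] [-0.34517513 -0.11321898  1.75844913]
```

Contact: fz went from -1.5 to +1.8 N. I'll release, rise and check.

```bash
python3 -m crank '[0,0,0,0,0,0,20, 0,0,0,0,0,0,45, 0,0,0,0,0,0,75, 0,0,0,0,0,0,100, 0,0,0,0,0,0,100, 0,0,0,0,0,0,100, 0,0,0,0,0,0.02,100, 0,0,0,0,0,0.04,100, 0,0,0,0,0,0.04,100, 0,0,0,0,0,0.045,100, 0,0,0,0,0,0.045,100, 0,0,0,-0.03,0.02,0.02,100, 0,0,0,-0.04,0.03,0,100, 0,0,0,-0.04,0.03,0,100, 0,0,0,0,0,0,100, 0,0,0,0,0,0,100]'
python3 -c "
from h import *
w=get_image('wrist');t=get_image('top');s=get_image('scene')
r=lambda i,a,b,c,d:cv2.resize(i['frame'][a:b,c:d],(390,290),interpolation=cv2.INTER_CUBIC)
f=np.vstack([np.hstack([r(w,0,400,50,590),r(s,120,230,290,440)]),np.hstack([r(t,145,235,190,311+0),r(t,145,235,270,391)])])
save({'frame':f},'w8.png')
import pickle;pickle.dump((w,t,s),open('c.pkl','wb'))
print([np.round(proj(s,[.486,.2677,z]),1) for z in(.004,.094)],[np.round(proj(w,[.486,.2677,z]),1) for z in(.004,.094)])"
```

```text
time_s: 24.5
position: [0.3751, 0.3481, 0.2255]
tool_rot: [[0.952, 0.305, 0.001], [0.305, -0.952, 0.0], [0.0, 0.0, -1.0]]
ft_force: [-0.2, 0.1, -0.1]
grip_width: 0.0852
[array([359.8, 156.9]), array([361.4, 131. ])] [array([383.4, 254.8]), array([400.9, 295.8])]
```

View pics/w8.png

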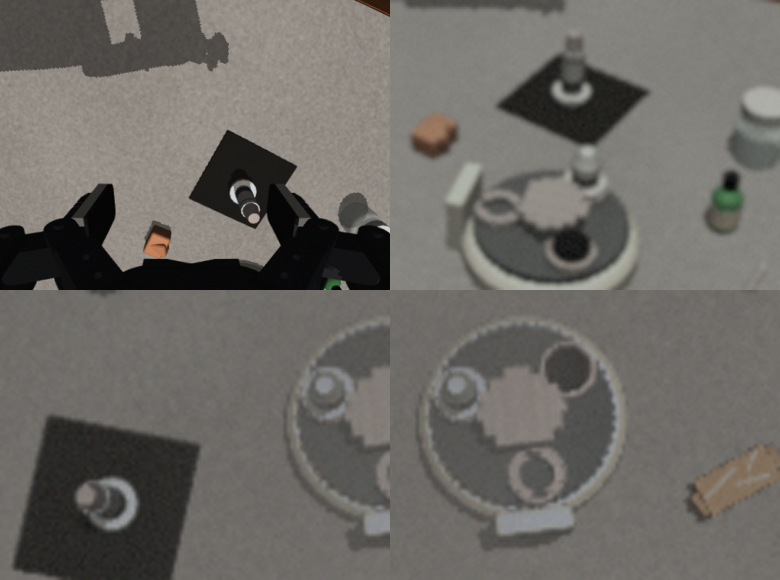

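The objective stands upright on the mat, the seat is empty and the sill is visible. As a last check I'll measure the seat against the front.

```bash
python3 -c "
from h import *
import pickle
w,t,s=pickle.load(open('c.pkl','rb'))
q=lambda x,y,z:onz(t,270+(x-390)*121/390,145+(y-290)*90/290,z)[:2]
seat=q(538,474,.05);short=q(458,385,.094);cap=q(568,368,.06);sill=(q(497,516,.065)+q(574,510,.065)+q(575,525,.065)+q(499,532,.065))/4
A=(seat+short+cap)/3;d=(sill-A)/np.linalg.norm(sill-A)
print(seat,short,cap,sill,A,'front',A+.05*d,'dist',np.linalg.norm(A+.05*d-seat),np.linalg.norm(sill-A))
print(observe()['time_s'])"
```

```text
[0.51295787 0.02489623] [0.57369769 0.08607123] [0.59567568 0.00375027] [0.47532796 0.0249276 ] [0.56077708 0.03823924] front [0.51137297 0.03054285] dist 0.005864831858935253 0.08647977586298522
24.65
```

```bash
python3 -c "
from rig import *
print(close_job())"
```

```text
the job is handed in; nothing more can be done
None
```

I laid the slab in the tray and brought the long objective to the front. There I unscrewed it, lifted it out and stood it on the rubber mat. I handed the job in at about 25 s of the 72 s allowed; no verdict is reported.

- **Slab:** my first grasp shut above it without touching. A gentle touch on the slab top showed the fingertips about 19 mm behind the reported TCP, not 14 mm ahead as stated. With that corrected I gripped it at 43 mm and set it down. The picture afterwards showed it flat near the tray centre. I did not photograph it again at the end.
- **Turret:** I turned it about 195° clockwise, holding the barrel. At the front the gripper was within about 3 mm of my estimate of the right place.
- **Objective:** torque rose after about 73° anticlockwise and levelled off at 0.37 N m, which I took as the stop. It then lifted out carrying only its own weight (about 2 N).
- **Final check:** the objective stands upright near the middle of the mat, released, with the gripper clear of everything. I moved no bystanders that I could see.
- **Disagreement:** the top picture puts the emptied seat about 6 mm from the front, where I had expected close to 0. The stop may have nudged the disc slightly, or it may be 2–3 mm of measuring error; either way it is within the 15 mm allowed.

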